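Park the sample hanger behind the keeper of a bent rail

TASK

Swing the keeper of the bent sample rail open, then push the sample hanger along the rail, round both bends, until its ring is up against the stop disc at the far end, and swing the keeper fully shut behind it so that the hanger is held between keeper and stop. The sample is delicate: do not grip the hanger, only push it gently (never harder than about 15 N), and leave the beaker and the vial on the rail's base where they stand.

Things in the scene. Friction and masses are not known exactly. Their poses are not given: they have to be found in the camera images.
- rail: Fixed sample rail on a grey base plate 230 x 476 x 8 mm. Origin: under the plate, on the bench; x roughly away from the robot, y to its left, z up. A level steel rod 10 mm thick, axis 160 mm above the bench, runs from the start collar along -y, bends, runs along +x, bends, runs along -y to the stop disc. Only its two ends, beyond the discs, stand on the plate.
- start_face (a point): On the rod's axis, inner face of the start collar (disc 60 mm across); at (-60, 190, 160) mm in the rail frame.
- bend_1 (a point): Where the axes of the rod's first and second straights would cross: (-60, 50, 160) mm in the rail frame. The 90 degree bend itself is rounded, 35 mm radius at the axis, so the rod cuts inside this corner.
- bend_2 (a point): The same for the second bend, between second and third straight: (60, 50, 160) mm in the rail frame; 90 degrees, 35 mm radius, so the rod is back on its first heading.
- stop_face (a point): Fixed point on the rod's axis where the face of the stop disc (60 mm across, 6 mm thick) stands at rest: (60, -170, 160) mm in the rail frame; axes as the rail's. The ring arrives along rail -y and cannot pass. The disc is a sprung buffer: pushed, it gives up to 12 mm (0.35 N per mm, then it is solid) and comes back when released.
- ring_centre (a point): Centre of the hanger's steel ring: 50 mm inner, 66 mm outer diameter, 8 mm round wire, hanging loosely on the rod, centre 20 mm below the rod's axis. Flat sample plate 46 x 4 x 40 mm fixed below, in the ring's plane, 40 to 80 mm below this point. y = ring axis, along the rod. 65 to 130 g; slides and swings freely. Starts on the first straight, 45 to 100 mm from the start collar.
- keeper_pivot (a point): Upright axis of the keeper, at rail (-20, -136) mm, 142 mm above the bench, on a fixed post 16 mm thick. The keeper is a level steel lever 12 x 12 mm, 136 to 148 mm above the bench: its blocking arm reaches 115 mm from the axis and passes below the rod; its short end, opposite, carries the handle pin.
- keeper_handle (a point): Centre of the top, 182 mm above the bench, of the keeper's round black upright handle pin: 14 mm thick, standing 34 mm proud of the lever, 55 mm from the keeper's axis on the side away from the blocking arm.
- keeper (a joint): Keeper angle, rad. 0 = fully shut, against a limit: arm across the rod along rail +x with 28 mm free between arm and stop disc, pin at rail (-75, -136) mm. Grows anticlockwise from above to 1.57 = fully open: arm along rail +y, pin at rail (-20, -191) mm. Light friction, 0.05 N m, stays where left. Starts at 0 to 0.3, blocking the ring.
- beaker_mid (a point): Middle of a clear 100 ml beaker (56 mm across, 68 mm high) standing on the rail's base; not to be disturbed.
- vial_mid (a point): Middle of a small brown vial with black cap (28 mm across, 49 mm high) standing on the rail's base; not to be disturbed.
Things that resemble listed ones, but are neither listed nor needed, are in the scene too. Leave any yellow look-alike of the part that bears ring_centre alone.

How it is judged:
By the outcome, as a careful person would: the job done as asked, in the order asked, and still so for the second after the job is handed in, with the robot touching nothing.
It also fails if it takes over 72 s, if anything falls off the work surface, if the arm or the gripper's body presses on something with over 40 N, if the wrist force passes 120 N, or if a joint passes its speed limit or range.

ROBOT

A 6-joint arm with a two-finger parallel gripper is mounted at the origin on a cart in front of the work surface, level with it; the furniture and walls round the work are solid. World frame = base frame: x ahead of the robot, y to its left, z up, the work surface at z = 0. Lengths are in m, angles in degrees, forces in N, time in s.
With the tool pointing down it reaches from about 0.4 to 0.825 m from the base axis. Payload 7 kg.
Tool frame: the origin (TCP) lies on the centre line of the jaws, within the pads' length; the fingertips stand 22 mm ahead of it and the grasp point (between the pads) lies 3 mm ahead of it; z points along the fingers, y is the line along which they close (so a half turn about z gives the same grasp; the last joint's range is limited). The gripper opens to 88 mm and grips with 3 to 60 N. Pads are 19 mm wide; open, the fingers measure 130 mm over their backs; the gripper's body (78 mm by 193 mm) begins 47 mm behind the grasp point.
Start: joints at [-59.066, 20.546, 0.682, 0, -70.136, -16.507], TCP at [0.168, -0.654, 0.225] pointing down, gripper open.
Joint ranges: [-176.03, 176.03], [-82.01, 121.73], [-58.28, 71.71], [-173.87, 95.51], [-174.79, -0.11], [-173.66, 173.66]. Speed limits (degrees/s): [136.94, 136.94, 172.46, 180, 180, 180].

INTERFACE

Orientations are given as [roll, pitch, yaw] about the fixed x, y, z axes, in that order (R = Rz(yaw) Ry(pitch) Rx(roll)).
In Python, from plant import get_state, cams, r gives the robot as it stands.
- The arm moves only by the tool apply_moves, never from a script. Its argument "targets" is a list of rows, each an object with "dp": the shift along the world's x, y, z in m, a list of three; "yaw": the turn about the world's z in degrees. In form: [{"dp": [x, y, z], "yaw": yaw}, ...]. A call has 1 to 20 rows; each row is the pose to reach, as a shift and turn from the pose commanded when the call began; what a row does not reach only later rows make up. A row lasts 1/12 s, in which the tool goes at most 41.7 mm and 7.16 degrees, less where a joint would pass 70% of its speed; a pose out of reach is approached as far as the arm can. A call with a gripper value outside its range is refused whole. "grip" is the gripper command: -1 is fully open, 1 is shut, values between are in proportion, set as the call begins (left out, the last holds). The fingers move at their own pace and stop on an object; "squeeze" is the grip in N (left out, the last holds). Time passes only in rows, so rows that repeat a pose let the fingers close. It gives the time, the measured TCP pose, the force, the opening and the grip force at its end, in the units of the state.
- get_state(): the state, without advancing time (a new reading comes with each control period).
- cams.capture(name): name is "scene" or "side" or "wrist"; returns a dict with "image" (420x560x3 uint8, red, green, blue), "range_z" (420x560 float32, m along the optical axis (not along the pixel's ray), 0 where there is no reading), "fx", "fy", "cx", "cy" (pixels), "R" (3x3) and "t" (3): a world point X has camera coordinates R X + t; the wrist camera has in their place "T_tool_cam" (4x4, takes a point from camera to tool coordinates, whose origin is the TCP and whose axes are the flange's). Camera axes: x right, y down, z forward; pixel columns grow to the right and rows downward; lengths in m; the calibration is good to about 2 mm. A picture is of the moment at which its call begins: read the wrist's pose just before it.
- r.close_job(): hands the job in; it is judged then, once.
The state is a dict: "time_s": time; "joints": joint angles; "qd": joint speeds; "joint_torque": joint torques, N m; "tcp_pos": TCP position; "eef_rot": TCP orientation; "contact_force": force on the tool from outside, world axes, zero at the start; "moment": the same for the moment, N m; "gripper_width": finger opening in m; "gripper_force": force on a finger pad.
Only numpy, scipy, OpenCV 4.12 (cv2) and the standard library are available. Lean on these libraries where they do the work, as an engineer would, in place of code of your own. Each camera call takes 0.05 s, during which the arm holds its last target. There are 200 camera calls.

## Working session

There is one attempt and no reset: what is moved stays moved. The work goes in short steps, Python scripts to look and compute and a tool call to move; the robot and the scene stay as the last step left them, time stands still between calls to the robot, and variables do not carry over. Pictures are saved under pics/ and viewed, at most 10 in all, crops included, and the job is handed in when it is done.

Besides the shell and the picture viewer there is one more tool, called after "Request:" as name(argument=value, ...) on one line, values as JSON. apply_moves: Moves the arm, as the interface text tells. Its arguments: {"type":"object","properties":{"targets":{"type":"array","items":{"type":"object","properties":{"dp":{"type":"array","items":{"type":"number"}},"yaw":{"type":"number"}}}},"grip":{"type":"number"},"squeeze":{"type":"number"}},"required":["targets"]}

```bash
mkdir -p pics; cat > h.py <<'E'
import numpy as np,cv2
from plant import get_state,cams,r
def cap(n):
    c=cams.capture(n); np.savez(f'{n}.npz',**{k:np.array(v) for k,v in c.items()}); return c
def ld(n): return np.load(f'{n}.npz')
def unp(c,u,v,z):
    p=np.array([(u-c['cx'])/c['fx']*z,(v-c['cy'])/c['fy']*z,z]); return c['R'].T@(p-c['t'])
def cloud(c):
    z=c['range_z']; v,u=np.mgrid[:z.shape[0],:z.shape[1]]
    P=np.stack([(u-c['cx'])/c['fx']*z,(v-c['cy'])/c['fy']*z,z],-1)
    return (P-c['t'])@c['R']
def planeZ(c,u,v,Z):
    d=c['R'].T@np.array([(u-c['cx'])/c['fx'],(v-c['cy'])/c['fy'],1]); o=-c['R'].T@c['t']
    return o+d*(Z-o[2])/d[2]
def proj(c,X):
    p=c['R']@np.array(X)+c['t']; return c['fx']*p[0]/p[2]+c['cx'],c['fy']*p[1]/p[2]+c['cy']
E
python3 - <<'E'
from h import *
a=cap('scene');b=cap('side')
for n,c in(('scene',a),('side',b)):
    cv2.imwrite(f'pics/{n}.png',cv2.resize(c['image'][:,:,::-1],(800,600)))
    print(n,-c['R'].T@c['t'],c['R'][2])
print(get_state())
E
```

```text
scene [-0.13650089  0.57611968  0.7851734 ] [ 0.62033743 -0.52465878 -0.58302199]
side [0.2562745  0.78897268 0.52946979] [ 0.33394816 -0.84688471 -0.41384165]
{'time_s': 0.1, 'joints': array([-5.90666558e+01,  2.05876941e+01,  6.39259927e-01, -1.75367786e-02,
       -7.01353763e+01, -1.65077541e+01]), 'qd': array([ 0.04377902, -0.07611484,  0.12983943, -0.02795702,  0.03677124,
        0.0356591 ]), 'joint_torque': array([-5.49793804e-04, -5.84164453e+01,  2.93753010e+01,  7.01541334e+00,
        1.02334691e-02, -6.45021896e-05]), 'tcp_pos': array([ 0.16803277, -0.65330146,  0.22391471]), 'eef_rot': array([ 1.79914959e+02, -8.00947910e-03, -1.65580375e+02]), 'contact_force': array([-0.3503951 , -0.51549487,  0.48792089]), 'moment': array([ 0.01768717, -0.01765375,  0.04221233]), 'gripper_force': 0.0, 'gripper_width': 0.08762897992242086}
```

View pics/scene.png

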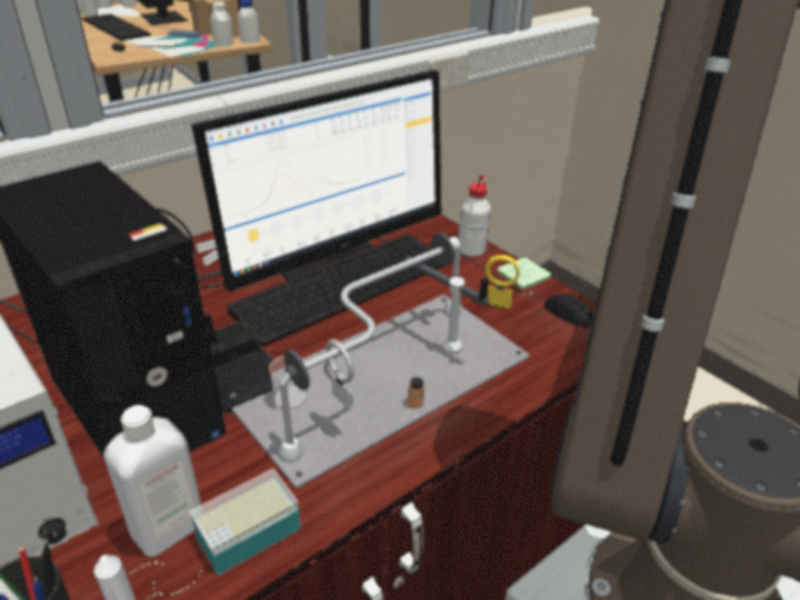

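View pics/side.png

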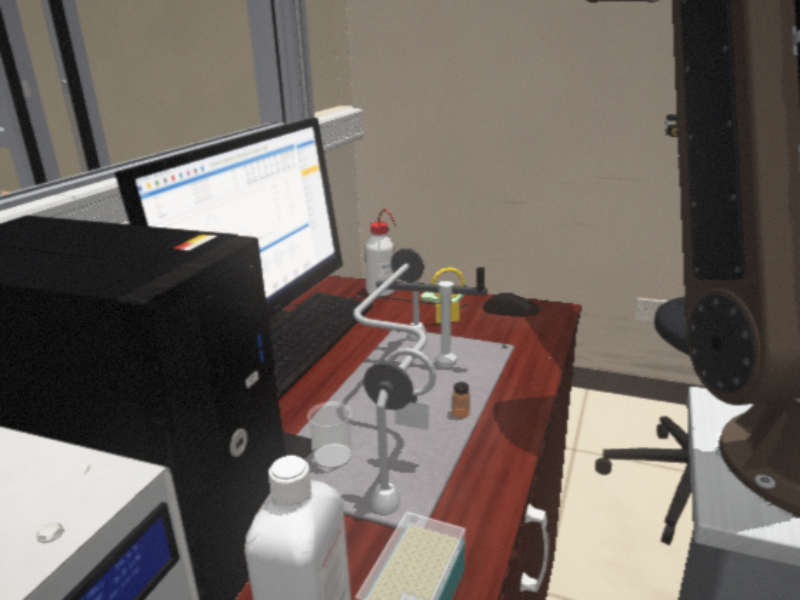

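The scene view shows the start collar at (295,368), the ring at (338,362), the stop disc at (443,248) and the keeper pin near (485,290). The vial is at (415,393) and the beaker stands behind the collar. The side view agrees, with the pin at (481,279). Next I fit the rail frame.

```bash
cat >> h.py <<'E'
def rail2w(p,T): 
    x,y,a=T; p=np.atleast_2d(p); c,s=np.cos(a),np.sin(a)
    q=p.astype(float).copy(); q[:,0]=x+c*p[:,0]-s*p[:,1]; q[:,1]=y+s*p[:,0]+c*p[:,1]; return q
def w2rail(q,T):
    x,y,a=T; q=np.atleast_2d(q); c,s=np.cos(a),np.sin(a); d=q-np.array([x,y,0]); o=d.copy()
    o[:,0]=c*d[:,0]+s*d[:,1]; o[:,1]=-s*d[:,0]+c*d[:,1]; return o
def rodpath():
    t=np.linspace(0,np.pi/2,20); R=.035
    A=[(-.06,.19),(-.06,.085)]; 
    b1=np.c_[-.025-R*np.cos(t),.085-R*np.sin(t)]
    b2=np.c_[.025+R*np.sin(t),.015+R*np.cos(t)]
    L=lambda a,b:np.linspace(a,b,60)
    return np.r_[L((-.06,.19),(-.06,.085)),b1,L((-.025,.05),(.025,.05)),b2,L((.06,.015),(.06,-.17))]
E
python3 - <<'E'
from h import *
from scipy.optimize import least_squares
from scipy.spatial import cKDTree
a=ld('scene');P=[];C=[]
for n in('scene','side'):
    c=ld(n);X=cloud(c).reshape(-1,3);ok=c['range_z'].ravel()>0
    P.append(X[ok]);C.append(c['image'].reshape(-1,3)[ok].astype(int))
X=P[0];col=C[0]
g=(abs(X[:,2]-.008)<.008)&(np.ptp(col,axis=1)<30)&(col.mean(1)>90)&(X[:,0]>.2)&(X[:,0]<.9)&(abs(X[:,1])<.6)
im=np.zeros((600,600),np.uint8); ij=(np.c_[X[g,0]-.2,X[g,1]+.6]/.002).astype(int); ij=ij[(ij>=0).all(1)&(ij<600).all(1)]; im[ij[:,1],ij[:,0]]=255
im=cv2.morphologyEx(im,cv2.MORPH_CLOSE,np.ones((7,7)));im=cv2.morphologyEx(im,cv2.MORPH_OPEN,np.ones((5,5)))
k=max(cv2.findContours(im,0,1)[0],key=cv2.contourArea)
(rc,sz,an)=cv2.minAreaRect(k); bx=cv2.boxPoints((rc,sz,an))*.002+[.2,-.6]; print(sz[0]*2,sz[1]*2,an); print(bx)
ctr=bx.mean(0); e=[bx[1]-bx[0],bx[2]-bx[1]]; l=max(e,key=np.linalg.norm); l=l if l[1]>0 else -l
T0=np.array([ctr[0],ctr[1],np.arctan2(-l[0],l[1])]); print('T0',T0)
kd=cKDTree(rodpath())
for nm,sel in(('scene',[0]),('side',[1]),('both',[0,1])):
    T=T0
    Q=np.vstack([P[i] for i in sel])
    for d in(.03,.015,.010,.010):
        m=(Q[:,2]>.150)&(Q[:,2]<.170)
        q=w2rail(Q[m],T); D,_=kd.query(q[:,:2]); m2=(D<d)&(q[:,1]<.18)&(q[:,1]>-.16); W=Q[m][m2]
        f=lambda T:np.hypot(kd.query(w2rail(W,T)[:,:2])[0],W[:,2]-.160)-.005
        T=least_squares(f,T,loss='soft_l1',f_scale=.002).x
    print(nm,T,len(W),np.std(f(T)),f(T).mean())
np.save('T.npy',T)
for n in('scene','side'):
    c=ld(n);I=c['image'][:,:,::-1].copy();I=cv2.resize(I,None,fx=3,fy=3,interpolation=3)
    pts=[tuple(int(3*t) for t in proj(c,w)) for w in rail2w(np.c_[rodpath(),np.full(len(rodpath()),.16)],T)]
    for p in pts[::4]:cv2.circle(I,p,2,(0,0,255),-1)
    for p in rail2w(np.array([[sx*.115,sy*.238,.008] for sx in(-1,1) for sy in(-1,1)]),T): cv2.circle(I,tuple(int(3*t) for t in proj(c,p)),5,(0,255,0),-1)
    for p in rail2w(np.array([[-.02,-.136,.148],[-.06,.17,.140]]),T): cv2.circle(I,tuple(int(3*t) for t in proj(c,p)),3,(255,0,255),-1)
    ps=np.array(pts);x0,y0=ps.min(0)-150;cv2.imwrite(f'pics/{n}2.png',I[y0:y0+600,x0:x0+800]);print(n,x0,y0)
E
```

```text
484.0 230.0 90.0
[[ 0.43200001 -0.20399997]
 [ 0.66200001 -0.20399997]
 [ 0.66200001  0.28000005]
 [ 0.43200001  0.28000005]]
T0 [ 0.54700001  0.03800004 -0.        ]
scene [ 0.552166    0.03928698 -0.01577623] 702 0.001637483651922753 0.0008611592918434962
side [ 0.55368771  0.03988043 -0.01735631] 624 0.0013487660966175158 0.0006138558636755031
both [ 0.55286381  0.03974792 -0.01521263] 1325 0.0015302497088000677 0.0008163471981491808
scene 474 374
side 598 409
```

View pics/scene2.png

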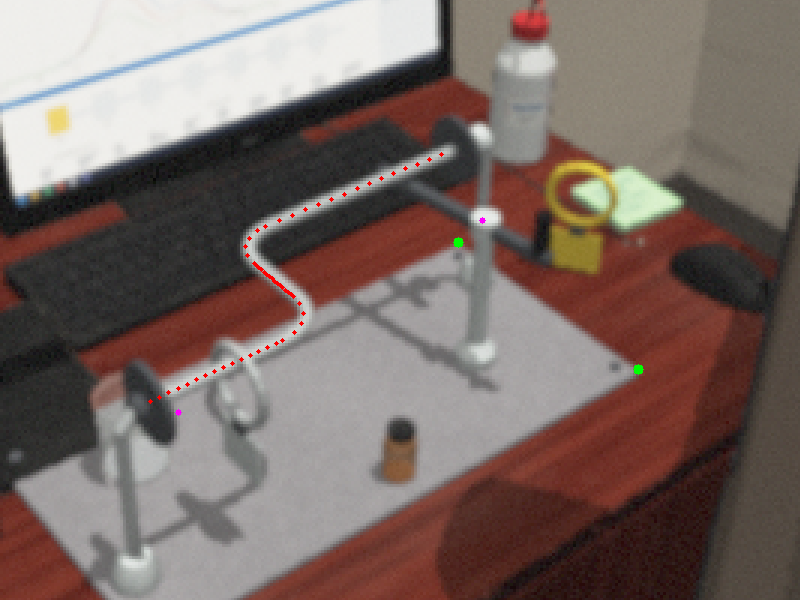

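View pics/side2.png

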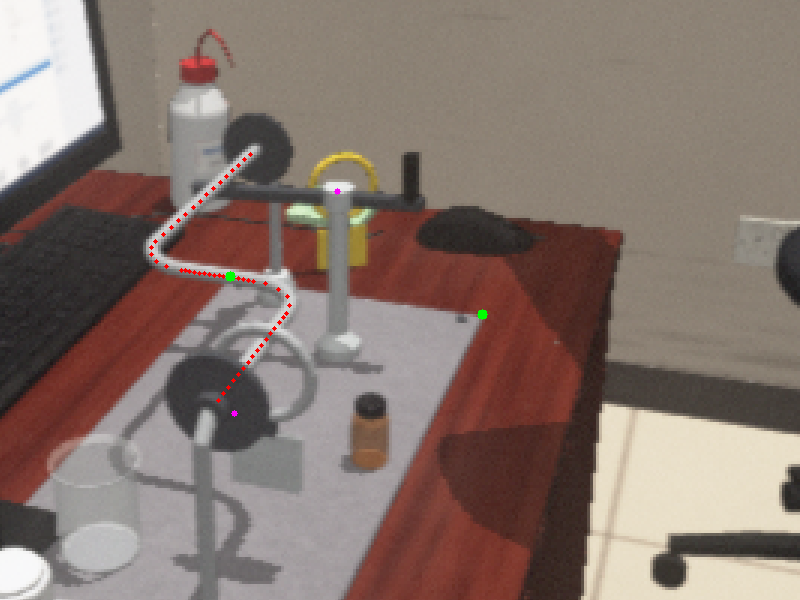

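The rail overlay lies on the rod, the plate corners and the post top. The pin top is at crop (543,213) in the scene view and (411,155) in the side view. The ring centre is near (239,380) and (263,372). Next I measure the pin, the ring and the obstacles.

```bash
python3 - <<'E'
from h import *
from scipy.optimize import minimize_scalar
T=np.load('T.npy');A=ld('scene');B=ld('side')
off={'scene':(474,374),'side':(598,409)}
def px(n,u,v): return (u+off[n][0])/3,(v+off[n][1])/3
for n,c,uv in(('scene',A,(543,213)),('side',B,(411,155))):
    p=w2rail(planeZ(c,*px(n,*uv),.182),T)[0]; print('pin',n,p*1000,'r',np.hypot(p[0]+.02,p[1]+.136)*1e3,'th',np.arctan2(-(p[1]+.136),-(p[0]+.02)))
Q=[];C=[]
for c in(A,B):
    X=cloud(c).reshape(-1,3);ok=c['range_z'].ravel()>0;Q.append(w2rail(X[ok],T));C.append(c['image'].reshape(-1,3)[ok].astype(int))
for q,n in zip(Q,'AB'):
    # ring: points around the rod, off axis, in first straight
    d=q-[-.06,0,.140]; rr=np.hypot(d[:,0],d[:,2]); m=(abs(rr-.029)<.007)&(q[:,1]>.07)&(q[:,1]<.16)&((q[:,2]<.15)|(abs(d[:,0])>.012))
    print('ring',n,m.sum(),np.percentile(q[m,1],[5,25,50,75,95])*1e3)
    m=(abs(d[:,0])<.02)&(d[:,2]<-.042)&(d[:,2]>-.078)&(q[:,1]>.05)&(q[:,1]<.17); print('plate',m.sum(),np.percentile(q[m,1],[5,50,95])*1e3 if m.any() else 0)
q=np.vstack(Q);c=np.vstack(C)
m=(c[:,0]>140)&(c[:,1]>110)&(c[:,2]<70)&(abs(q[:,0])<.3)&(abs(q[:,1])<.4); print('yellow',np.percentile(q[m],[3,50,97],axis=0)*1e3)
m=(q[:,2]>.195)&(q[:,0]<.35)&(q[:,0]>-.3)&(abs(q[:,1])<.45)
for y in np.arange(-.4,.45,.1):
    k=m&(abs(q[:,1]-y)<.05); print('high',round(y,1),k.sum(),np.percentile(q[k,0],[1,5])if k.sum()>5 else '')
for nm,lo in(('vial',.025),):
    m=(c[:,0]>c[:,2]+50)&(q[:,2]>.02)&(q[:,2]<.06)&(abs(q[:,0])<.12)&(abs(q[:,1])<.2); print(nm,np.median(q[m],0))
print(w2rail(planeZ(B,*px('side',95,548),.010),T)*1e3,'beaker', 'T',T)
for p in rail2w(np.array([[-.02-.055*np.cos(t),-.136-.055*np.sin(t),.182] for t in(0,.15,.3,1.57)]),T):print(p)
E
```

```text
pin scene [ -75.89307142 -143.6807407   182.        ] r 56.41834108327603 th 0.1365631504087169
pin side [ -75.22904498 -140.61350227  182.        ] r 55.421402119694704 th 0.08334049750421321
ring A 211 [120.49837861 123.59489203 125.38743281 126.37472853 127.0917409 ]
plate 122 [123.64240357 124.82728688 125.97164088]
ring B 244 [123.01207772 125.33835824 126.51900912 127.42129639 128.61635023]
plate 309 [123.9011839  125.40593683 127.22490799]
yellow [[   9.09405332 -315.78869117    6.47838938]
 [  28.69252262 -302.60852722   36.44913837]
 [  80.08575338  287.81010203  353.14963549]]
high -0.4 1045 [0.30537906 0.30833653]
high -0.3 3030 [0.31172814 0.31444347]
high -0.2 3589 [0.313422   0.31559298]
high -0.1 4093 [0.31412818 0.31697529]
high -0.0 4354 [0.31566516 0.3182059 ]
high 0.1 3795 [0.31185869 0.31665069]
high 0.2 0 
high 0.3 13032 [0.02533905 0.02675465]
high 0.4 32205 [-0.07626386  0.02355488]
vial [-0.09541939  0.01063516  0.03631127]
[[ 45.72680968 154.96238477  10.        ]] beaker T [ 0.55286381  0.03974792 -0.01521263]
[ 0.47580365 -0.09509545  0.182     ]
[ 0.47629614 -0.10332299  0.182     ]
[ 0.47801261 -0.11138454  0.182     ]
[ 0.52991684 -0.15092506  0.182     ]
```

Request:
apply_moves(targets=[{"dp": [0.01,0.02,0.03],"yaw": 0},{"dp": [0.03,0.05,0.06],"yaw": -2},{"dp": [0.05,0.09,0.08],"yaw": -3},{"dp": [0.07,0.126,0.08],"yaw": -4},{"dp": [0.09,0.162,0.08],"yaw": -5},{"dp": [0.11,0.198,0.08],"yaw": -6},{"dp": [0.13,0.234,0.08],"yaw": -7},{"dp": [0.15,0.27,0.08],"yaw": -8},{"dp": [0.17,0.306,0.08],"yaw": -9},{"dp": [0.19,0.342,0.08],"yaw": -9.4},{"dp": [0.21,0.378,0.08],"yaw": -9.4},{"dp": [0.23,0.414,0.08],"yaw": -9.4},{"dp": [0.25,0.45,0.08],"yaw": -9.4},{"dp": [0.27,0.486,0.07],"yaw": -9.4},{"dp": [0.285,0.515,0.06],"yaw": -9.4},{"dp": [0.3,0.54,0.05],"yaw": -9.4},{"dp": [0.3075,0.5525,0.04],"yaw": -9.4},{"dp": [0.3075,0.5525,0.04],"yaw": -9.4},{"dp": [0.3075,0.5525,0.04],"yaw": -9.4}], grip=-0.14)

```text
time_s: 1.68
tcp_pos: [0.4753, -0.1008, 0.2638]
eef_rot: [-180.0, -0.1, -174.9]
contact_force: [0.1, -0.7, 0.9]
gripper_width: 0.0499
gripper_force: 0.0
```

```bash
python3 - <<'E'
from h import *
from scipy.spatial.transform import Rotation as Ro
s=get_state();print(s['tcp_pos'],s['eef_rot'],s['contact_force'],s['gripper_width'])
c=cap('wrist');R=Ro.from_euler('xyz',s['eef_rot'],degrees=True).as_matrix();M=np.eye(4);M[:3,:3]=R;M[:3,3]=s['tcp_pos'];M=M@c['T_tool_cam'];Rc=M[:3,:3].T;t=-Rc@M[:3,3]
d=dict(c,R=Rc,t=t)
I=cv2.resize(c['image'][:,:,::-1],(800,600))
k=800/560
for p in([.4752,-.1013,.182],):
    u=proj(d,p);print(u);cv2.circle(I,(int(u[0]*k),int(u[1]*k)),4,(0,0,255),1)
cv2.imwrite('pics/w1.png',I);np.savez('w1.npz',**{k:np.array(v) for k,v in d.items()})
E
```

```text
[ 0.47530699 -0.10077312  0.26382783] [-1.79989378e+02 -1.30926185e-01 -1.74877246e+02] [ 0.12897157 -0.70732837  0.91126473] 0.04985100021701929
(np.float64(277.696157989971), np.float64(213.64131584733343))
```

View pics/w1.png

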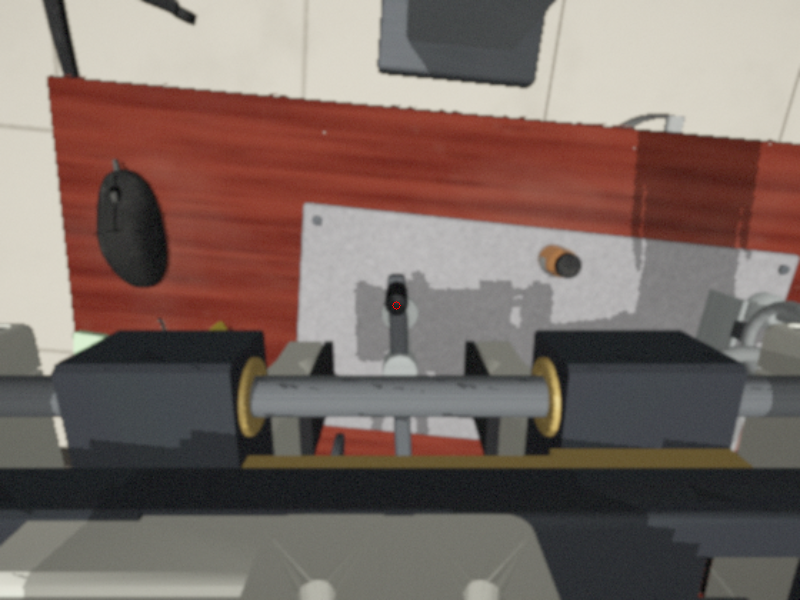

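The wrist view shows the black pin at (397,297), right under the predicted mark and centred between the fingers. I lower and grip the pin.

Request:
apply_moves(targets=[{"dp": [0,0,-0.02],"yaw": 0},{"dp": [0,0,-0.04],"yaw": 0},{"dp": [0,0,-0.06],"yaw": 0},{"dp": [0,0,-0.075],"yaw": 0},{"dp": [0,0,-0.084],"yaw": 0},{"dp": [0,0,-0.088],"yaw": 0},{"dp": [0,0,-0.088],"yaw": 0},{"dp": [0,0,-0.088],"yaw": 0}])

```text
time_s: 2.4
tcp_pos: [0.4761, -0.1017, 0.1776]
eef_rot: [-180.0, 0.1, -175.0]
contact_force: [-0.3, -0.4, 0.3]
gripper_width: 0.0495
gripper_force: 0.0
```

Request:
apply_moves(targets=[{"dp": [0,0,0],"yaw": 0},{"dp": [0,0,0],"yaw": 0},{"dp": [0,0,0],"yaw": 0},{"dp": [0,0,0],"yaw": 0},{"dp": [0,0,0],"yaw": 0},{"dp": [0,0,0],"yaw": 0},{"dp": [0,0,0],"yaw": 0},{"dp": [0,0,0],"yaw": 0}], grip=1, squeeze=8)

```text
time_s: 3.07
tcp_pos: [0.4756, -0.1013, 0.1768]
eef_rot: [-180.0, -0.0, -175.0]
contact_force: [-0.5, -0.4, 0.7]
gripper_width: 0.0131
gripper_force: 8.0
```

```bash
python3 - <<'E'
from h import *
T=np.load('T.npy');s=get_state();p=s['tcp_pos'];q=w2rail(p,T)[0];print(q)
th0=np.arctan2(-(q[1]+.136),-(q[0]+.02));print('th',th0,np.hypot(q[0]+.02,q[1]+.136))
f=lambda t:rail2w(np.array([[-.02-.055*np.cos(t),-.136-.055*np.sin(t),0]]),T)[0,:2]
for t in np.linspace(th0,1.57,17):print(np.round(f(t)-p[:2],4),round(np.degrees(t-th0),1))
E
```

```text
[-0.07511766 -0.14216592  0.17683064]
th 0.11140518806789235 0.055461473549740944
[0.0005 0.    ] 0.0
[ 0.0012 -0.0049] 5.2
[ 0.0023 -0.0098] 10.4
[ 0.0039 -0.0145] 15.7
[ 0.0059 -0.0191] 20.9
[ 0.0084 -0.0235] 26.1
[ 0.0112 -0.0277] 31.3
[ 0.0144 -0.0315] 36.6
[ 0.0179 -0.0351] 41.8
[ 0.0217 -0.0383] 47.0
[ 0.0259 -0.0412] 52.2
[ 0.0302 -0.0437] 57.5
[ 0.0348 -0.0457] 62.7
[ 0.0395 -0.0474] 67.9
[ 0.0444 -0.0486] 73.1
[ 0.0493 -0.0494] 78.3
[ 0.0543 -0.0497] 83.6
```

Request:
apply_moves(targets=[{"dp": [0.0007,-0.005,0],"yaw": 5.2},{"dp": [0.0018,-0.01,0],"yaw": 10.4},{"dp": [0.0034,-0.0145,0],"yaw": 15.7},{"dp": [0.0054,-0.019,0],"yaw": 20.9},{"dp": [0.008,-0.0235,0],"yaw": 26.1},{"dp": [0.0108,-0.0277,0],"yaw": 31.3},{"dp": [0.014,-0.0315,0],"yaw": 36.6},{"dp": [0.0175,-0.035,0],"yaw": 41.8},{"dp": [0.0213,-0.0383,0],"yaw": 47},{"dp": [0.0255,-0.041,0],"yaw": 52.2},{"dp": [0.03,-0.0437,0],"yaw": 57.5},{"dp": [0.0345,-0.0457,0],"yaw": 62.7},{"dp": [0.039,-0.0474,0],"yaw": 67.9},{"dp": [0.044,-0.0486,0],"yaw": 73.1},{"dp": [0.049,-0.0494,0],"yaw": 78.3},{"dp": [0.054,-0.0497,0],"yaw": 83.6},{"dp": [0.0545,-0.0497,0],"yaw": 83.6},{"dp": [0.0545,-0.0497,0],"yaw": 83.6}])

```text
time_s: 4.57
tcp_pos: [0.5294, -0.1505, 0.1766]
eef_rot: [179.9, 0.0, -91.4]
contact_force: [-4.4, 2.9, 4.8]
gripper_width: 0.0128
gripper_force: 8.0
```

```bash
python3 - <<'E'
from h import *
T=np.load('T.npy');s=get_state();p=s['tcp_pos'];q=w2rail(p,T)[0];print(q,s['gripper_width'])
print('th',np.arctan2(-(q[1]+.136),-(q[0]+.02)),T)
print('above ring start',rail2w(np.array([[-.06,.158,0]]),T))
E
```

```text
[-0.02052821 -0.19057044  0.17661456] 0.012847672565512855
th 1.5611171256634349 [ 0.55286381  0.03974792 -0.01521263]
above ring start [[0.49527426 0.19864236 0.        ]]
```

Request:
apply_moves(targets=[{"dp": [0,0,0],"yaw": 0},{"dp": [0,0,0],"yaw": 0},{"dp": [0,0,0],"yaw": 0},{"dp": [0,0,0],"yaw": 0},{"dp": [0,0,0.02],"yaw": 0},{"dp": [0,0,0.05],"yaw": 0},{"dp": [0,0,0.08],"yaw": 0},{"dp": [0,0.03,0.09],"yaw": 0.5},{"dp": [-0.01,0.065,0.09],"yaw": 0.5},{"dp": [-0.01,0.1,0.09],"yaw": 0.5},{"dp": [-0.02,0.135,0.09],"yaw": 0.5},{"dp": [-0.02,0.17,0.09],"yaw": 0.5},{"dp": [-0.03,0.205,0.09],"yaw": 0.5},{"dp": [-0.03,0.24,0.09],"yaw": 0.5},{"dp": [-0.035,0.275,0.09],"yaw": 0.5},{"dp": [-0.035,0.31,0.09],"yaw": 0.5},{"dp": [-0.035,0.335,0.09],"yaw": 0.5},{"dp": [-0.035,0.35,0.09],"yaw": 0.5},{"dp": [-0.035,0.35,0.09],"yaw": 0.5},{"dp": [-0.035,0.35,0.09],"yaw": 0.5}], grip=0.27)

```text
time_s: 6.23
tcp_pos: [0.495, 0.1994, 0.2664]
eef_rot: [180.0, -0.0, -90.8]
contact_force: [0.2, -0.2, -0.6]
gripper_width: 0.0321
gripper_force: 0.0
```

```bash
python3 - <<'E'
from h import *
T=np.load('T.npy')
s=get_state();print(s['tcp_pos'],s['eef_rot'],s['gripper_width'],s['contact_force'])
for n in('scene',):
    c=cap(n);u=np.array([proj(c,p) for p in rail2w(np.array([[-.06,.19,.14],[-.02,-.191,.18],[.06,-.17,.16]]),T)]);print(u)
    x=c['image'][:,:,::-1][120:345,150:400];cv2.imwrite('pics/s3.png',cv2.resize(x,None,fx=2.6,fy=2.6,interpolation=3))
q=w2rail(cloud(c).reshape(-1,3),T);d=q-[-.06,0,.140]
m=(abs(d[:,0])<.02)&(d[:,2]<-.042)&(d[:,2]>-.078)&(q[:,1]>.05)&(q[:,1]<.17); print('plate',m.sum(),np.median(q[m,1]))
a=w2rail(s['tcp_pos'],T);print(a)
E
```

```text
[0.49501829 0.1994027  0.26641381] [ 1.79967878e+02 -3.46359988e-02 -9.07993205e+01] 0.03212750820644085 [ 0.16655598 -0.21290413 -0.55746809]
[[208.70658154 266.14044675]
 [337.02869993 179.21978457]
 [307.93370501 174.98672915]]
plate 123 0.12485599270794322
[[-0.0602675   0.15875636  0.26641381]]
```

View pics/s3.png

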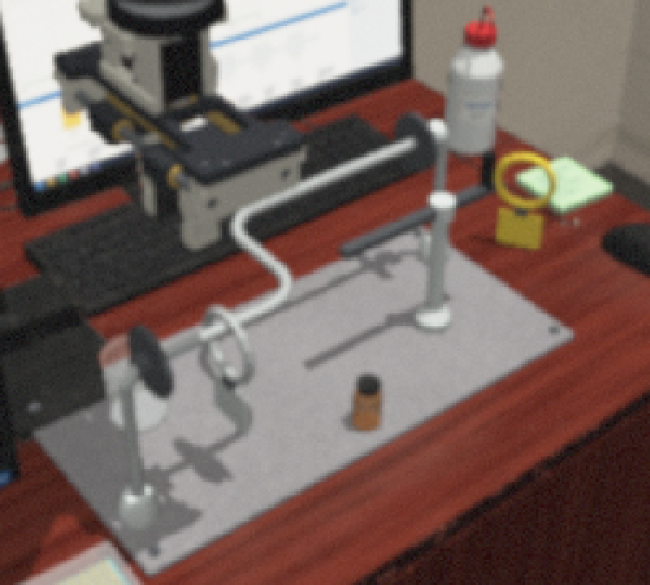

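The keeper arm lies parallel to the third straight, so it is fully open. The fingers are behind the ring. I descend and work out the push path.

Request:
apply_moves(targets=[{"dp": [0,0,-0.02],"yaw": 0},{"dp": [0,0,-0.045],"yaw": 0},{"dp": [0,0,-0.07],"yaw": 0},{"dp": [0,0,-0.09],"yaw": 0},{"dp": [0,0,-0.1],"yaw": 0},{"dp": [0,0,-0.106],"yaw": 0},{"dp": [0,0,-0.106],"yaw": 0}])

```text
time_s: 6.87
tcp_pos: [0.4951, 0.1981, 0.1602]
eef_rot: [179.9, -0.1, -90.9]
contact_force: [0.4, 0.9, 0.7]
gripper_width: 0.0318
gripper_force: 0.0
```

```bash
cat >> h.py <<'E'
def traj(sr,lead=.0135):
    # ring path s from start_face -> tool world x,y,yaw
    R=.035;L=[.105,R*np.pi/2,.05,R*np.pi/2,.185]
    s=sr
    if s<L[0]: p=(-.06,.19-s);h=-90
    elif (s:=s-L[0])<L[1]: t=s/R;p=(-.025-R*np.cos(t),.085-R*np.sin(t));h=-90+np.degrees(t)
    elif (s:=s-L[1])<L[2]: p=(-.025+s,.05);h=0
    elif (s:=s-L[2])<L[3]: t=s/R;p=(.025+R*np.sin(t),.015+R*np.cos(t));h=-np.degrees(t)
    else: s-=L[3];p=(.06,.015-s);h=-90
    a=np.radians(h);x=np.array([[p[0]-lead*np.cos(a),p[1]-lead*np.sin(a),0]])
    w=rail2w(x,np.load('T.npy'))[0]
    return w[0],w[1],h-.87
E
python3 - <<'E'
from h import *
s=get_state();print(s['tcp_pos'],s['eef_rot'])
c0=np.array([.495,.1988,-90.9])
sr=[.047,.051,.055,.059,.063]+list(.063+.004*np.arange(1,100))
prev=c0
for i,x in enumerate(sr):
    if x>.44:break
    t=np.array(traj(x));d=t-prev
    print(i,round(x,3),np.round(d[:2],4),round(d[2],1))
    if i%20==19:prev=np.array([*(prev[:2]+np.round(d[:2],4)),prev[2]+round(d[2],1)]);print('--')
E
```

```text
[0.49506556 0.1981393  0.16019338] [ 1.79945162e+02 -5.38647394e-02 -9.09318181e+01]
0 0.047 [ 0.0003 -0.0017] 0.0
1 0.051 [ 0.0002 -0.0057] 0.0
2 0.055 [ 0.0001 -0.0097] 0.0
3 0.059 [ 0.0001 -0.0137] 0.0
4 0.063 [ 0.     -0.0177] 0.0
5 0.067 [-0.0001 -0.0217] 0.0
6 0.071 [-0.0001 -0.0257] 0.0
7 0.075 [-0.0002 -0.0297] 0.0
8 0.079 [-0.0002 -0.0337] 0.0
9 0.083 [-0.0003 -0.0377] 0.0
10 0.087 [-0.0004 -0.0417] 0.0
11 0.091 [-0.0004 -0.0457] 0.0
12 0.095 [-0.0005 -0.0497] 0.0
13 0.099 [-0.0005 -0.0537] 0.0
14 0.103 [-0.0006 -0.0577] 0.0
15 0.107 [-0.0014 -0.0617] 3.3
16 0.111 [-0.0025 -0.0658] 9.9
17 0.115 [-0.0032 -0.07  ] 16.4
18 0.119 [-0.0033 -0.0743] 22.9
19 0.123 [-0.003  -0.0786] 29.5
--
20 0.127 [ 0.0008 -0.0042] 6.5
21 0.131 [ 0.002  -0.0083] 13.1
22 0.135 [ 0.0038 -0.0122] 19.6
23 0.139 [ 0.0059 -0.0159] 26.2
24 0.143 [ 0.0085 -0.0193] 32.7
25 0.147 [ 0.0115 -0.0224] 39.3
26 0.151 [ 0.0148 -0.0252] 45.8
27 0.155 [ 0.0183 -0.0275] 52.4
28 0.159 [ 0.0222 -0.0295] 58.9
29 0.163 [ 0.0262 -0.0299] 60.5
30 0.167 [ 0.0302 -0.03  ] 60.5
31 0.171 [ 0.0341 -0.03  ] 60.5
32 0.175 [ 0.038
[... 1391 characters left out ...]
[-0.001 -0.068] 0.0
77 0.355 [-0.0011 -0.072 ] 0.0
78 0.359 [-0.0011 -0.076 ] 0.0
79 0.363 [-0.0012 -0.08  ] 0.0
--
80 0.367 [-0.0001 -0.004 ] 0.0
81 0.371 [-0.0001 -0.008 ] 0.0
82 0.375 [-0.0002 -0.012 ] 0.0
83 0.379 [-0.0002 -0.016 ] 0.0
84 0.383 [-0.0003 -0.02  ] 0.0
85 0.387 [-0.0004 -0.024 ] 0.0
86 0.391 [-0.0004 -0.028 ] 0.0
87 0.395 [-0.0005 -0.032 ] 0.0
88 0.399 [-0.0005 -0.036 ] 0.0
89 0.403 [-0.0006 -0.04  ] 0.0
90 0.407 [-0.0007 -0.044 ] 0.0
91 0.411 [-0.0007 -0.048 ] 0.0
92 0.415 [-0.0008 -0.052 ] 0.0
93 0.419 [-0.0009 -0.056 ] 0.0
94 0.423 [-0.0009 -0.06  ] 0.0
95 0.427 [-0.001 -0.064] 0.0
96 0.431 [-0.001 -0.068] 0.0
97 0.435 [-0.0011 -0.072 ] 0.0
98 0.439 [-0.0012 -0.076 ] 0.0
```

Request:
apply_moves(targets=[{"dp": [0.0003,-0.002,0],"yaw": 0},{"dp": [0.0002,-0.006,0],"yaw": 0},{"dp": [0.0001,-0.01,0],"yaw": 0},{"dp": [0,-0.014,0],"yaw": 0},{"dp": [0,-0.018,0],"yaw": 0},{"dp": [0,-0.022,0],"yaw": 0},{"dp": [0,-0.026,0],"yaw": 0},{"dp": [0,-0.03,0],"yaw": 0},{"dp": [0,-0.034,0],"yaw": 0},{"dp": [0,-0.038,0],"yaw": 0},{"dp": [0,-0.042,0],"yaw": 0},{"dp": [0,-0.046,0],"yaw": 0},{"dp": [-0.0005,-0.05,0],"yaw": 0},{"dp": [-0.0005,-0.054,0],"yaw": 0},{"dp": [-0.0006,-0.058,0],"yaw": 0},{"dp": [-0.0014,-0.062,0],"yaw": 3.3},{"dp": [-0.0025,-0.066,0],"yaw": 9.9},{"dp": [-0.0032,-0.07,0],"yaw": 16.4},{"dp": [-0.0033,-0.0743,0],"yaw": 22.9},{"dp": [-0.003,-0.0786,0],"yaw": 29.5}])

```text
time_s: 8.53
tcp_pos: [0.4919, 0.12, 0.1607]
eef_rot: [180.0, 0.0, -61.0]
contact_force: [0.1, 1.0, 0.7]
gripper_width: 0.0322
gripper_force: 0.5
```

```bash
python3 - <<'E'
from h import *
T=np.load('T.npy')
s=get_state();print(s['contact_force'],w2rail(s['tcp_pos'],T))
I=[]
for n,(x,y) in(('scene',(180,170)),('side',(200,160))):
    c=cap(n);I.append(cv2.resize(c['image'][y:y+160,x:x+160,::-1],(400,400),interpolation=3))
cv2.imwrite('pics/s4.png',np.hstack(I))
E
```

```text
[0.12680258 1.00728001 0.67132494] [[-0.06216275  0.07936091  0.16073856]]
```

View pics/s4.png

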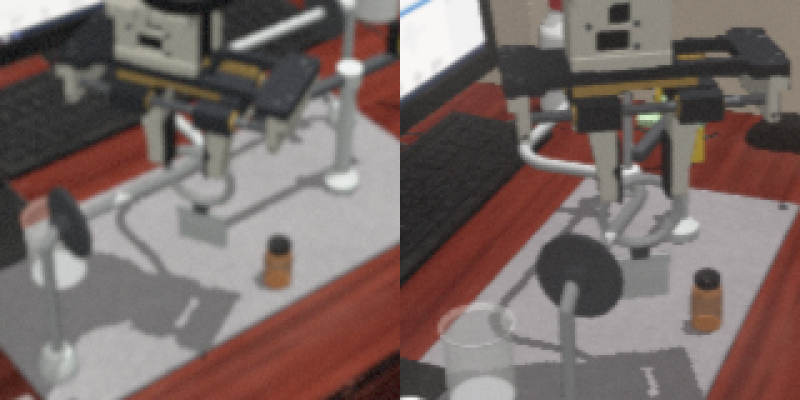

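The ring is ahead of the two fingers in both views (plate at (200,228) left and (645,275) right) and turns with them. The force is about 1 N, so I carry on.

Request:
apply_moves(targets=[{"dp": [0.0008,-0.0042,0],"yaw": 6.5},{"dp": [0.002,-0.0083,0],"yaw": 13.1},{"dp": [0.0038,-0.0122,0],"yaw": 19.6},{"dp": [0.0059,-0.0159,0],"yaw": 26.2},{"dp": [0.0085,-0.0193,0],"yaw": 32.7},{"dp": [0.0115,-0.0224,0],"yaw": 39.3},{"dp": [0.0148,-0.0252,0],"yaw": 45.8},{"dp": [0.0183,-0.0275,0],"yaw": 52.4},{"dp": [0.0222,-0.0295,0],"yaw": 58.9},{"dp": [0.0262,-0.03,0],"yaw": 60.5},{"dp": [0.03,-0.03,0],"yaw": 60.5},{"dp": [0.034,-0.03,0],"yaw": 60.5},{"dp": [0.038,-0.03,0],"yaw": 60.5},{"dp": [0.042,-0.03,0],"yaw": 60.5},{"dp": [0.046,-0.0302,0],"yaw": 60.5},{"dp": [0.05,-0.0303,0],"yaw": 60.5},{"dp": [0.054,-0.0303,0],"yaw": 60.5},{"dp": [0.058,-0.0304,0],"yaw": 60.5},{"dp": [0.062,-0.0305,0],"yaw": 60.5},{"dp": [0.066,-0.0305,0],"yaw": 60.5}])

```text
time_s: 10.3
tcp_pos: [0.5585, 0.09, 0.1607]
eef_rot: [180.0, 0.0, -0.9]
contact_force: [-0.0, -0.7, -1.3]
gripper_width: 0.0318
gripper_force: 0.2
```

```bash
cat > look.py <<'E'
from h import *
import sys
T=np.load('T.npy');s=get_state();print(s['contact_force'],w2rail(s['tcp_pos'],T)*1e3,s['eef_rot'][2])
sh=[]
for n in('scene','side'):
    c=cap(n);q=w2rail(cloud(c).reshape(-1,3),T);q=q[c['range_z'].ravel()>0]
    m=(q[:,2]>.064)&(q[:,2]<.096)&(abs(q[:,0])<.1)&(q[:,1]>-.185)&(q[:,1]<.15)&(np.hypot(q[:,0]+.02,q[:,1]+.136)>.02)
    k=q[m]; print(n,'plate?',len(k),np.percentile(k,[5,50,95],axis=0)[:,:2].round(4).tolist() if len(k) else '')
E
python3 look.py
```

```text
[-0.02541344 -0.70534761 -1.3189661 ] [[  4.91170041  50.31030197 160.73030395]] -0.8814719182157155
scene plate? 102 [[0.0165, 0.0291], [0.0187, 0.0558], [0.0667, 0.1475]]
side plate? 186 [[0.0212, 0.1276], [0.0517, 0.1329], [0.0672, 0.1469]]
```

Request:
apply_moves(targets=[{"dp": [0.004,0,0],"yaw": 0},{"dp": [0.008,0,0],"yaw": -1.6},{"dp": [0.0122,0.0014,0],"yaw": -8.2},{"dp": [0.0164,0.002,0],"yaw": -14.7},{"dp": [0.0207,0.0022,0],"yaw": -21.3},{"dp": [0.025,0.0018,0],"yaw": -27.8},{"dp": [0.0292,0.001,0],"yaw": -34.4},{"dp": [0.0333,-0.0003,0],"yaw": -40.9},{"dp": [0.0372,-0.002,0],"yaw": -47.5},{"dp": [0.041,-0.0042,0],"yaw": -54},{"dp": [0.0443,-0.0068,0],"yaw": -60.6},{"dp": [0.0474,-0.0097,0],"yaw": -67.1},{"dp": [0.05,-0.013,0],"yaw": -73.7},{"dp": [0.0525,-0.0166,0],"yaw": -80.2},{"dp": [0.0544,-0.0204,0],"yaw": -86.8},{"dp": [0.0552,-0.0244,0],"yaw": -90},{"dp": [0.0551,-0.0284,0],"yaw": -90},{"dp": [0.055,-0.0324,0],"yaw": -90},{"dp": [0.055,-0.0364,0],"yaw": -90},{"dp": [0.055,-0.0404,0],"yaw": -90}])

```text
time_s: 12.07
tcp_pos: [0.6131, 0.0493, 0.1608]
eef_rot: [-180.0, 0.0, -90.8]
contact_force: [-0.0, 0.9, -1.2]
gripper_width: 0.0323
gripper_force: 0.3
```

```bash
python3 look.py
```

```text
[-0.01084944  0.88678903 -1.20073199] [[ 60.11800055  10.46075008 160.77835455]] -90.80178400724779
scene plate? 55 [[0.0439, -0.007], [0.0663, -0.0053], [0.0834, 0.1477]]
side plate? 414 [[0.0285, -0.009], [0.0572, -0.0053], [0.0814, 0.1444]]
```

Request:
apply_moves(targets=[{"dp": [0,-0.004,0],"yaw": 0},{"dp": [0,-0.008,0],"yaw": 0},{"dp": [0,-0.012,0],"yaw": 0},{"dp": [0,-0.016,0],"yaw": 0},{"dp": [0,-0.02,0],"yaw": 0},{"dp": [0,-0.024,0],"yaw": 0},{"dp": [0,-0.028,0],"yaw": 0},{"dp": [-0.0005,-0.032,0],"yaw": 0},{"dp": [-0.0005,-0.036,0],"yaw": 0},{"dp": [-0.0005,-0.04,0],"yaw": 0},{"dp": [-0.0005,-0.044,0],"yaw": 0},{"dp": [-0.0005,-0.048,0],"yaw": 0},{"dp": [-0.001,-0.052,0],"yaw": 0},{"dp": [-0.001,-0.056,0],"yaw": 0},{"dp": [-0.001,-0.06,0],"yaw": 0},{"dp": [-0.001,-0.064,0],"yaw": 0},{"dp": [-0.001,-0.068,0],"yaw": 0},{"dp": [-0.001,-0.072,0],"yaw": 0},{"dp": [-0.001,-0.076,0],"yaw": 0},{"dp": [-0.001,-0.08,0],"yaw": 0}])

```text
time_s: 13.83
tcp_pos: [0.6121, -0.0308, 0.1607]
eef_rot: [180.0, -0.0, -90.9]
contact_force: [-0.2, 0.1, 1.0]
gripper_width: 0.0317
gripper_force: 0.3
```

Request:
apply_moves(targets=[{"dp": [0,-0.004,0],"yaw": 0},{"dp": [0,-0.008,0],"yaw": 0},{"dp": [0,-0.012,0],"yaw": 0},{"dp": [0,-0.016,0],"yaw": 0},{"dp": [0,-0.02,0],"yaw": 0},{"dp": [0,-0.024,0],"yaw": 0},{"dp": [0,-0.028,0],"yaw": 0},{"dp": [-0.0005,-0.032,0],"yaw": 0},{"dp": [-0.0005,-0.036,0],"yaw": 0},{"dp": [-0.0005,-0.039,0],"yaw": 0},{"dp": [-0.0005,-0.042,0],"yaw": 0},{"dp": [-0.0005,-0.045,0],"yaw": 0},{"dp": [-0.001,-0.048,0],"yaw": 0},{"dp": [-0.001,-0.051,0],"yaw": 0},{"dp": [-0.001,-0.054,0],"yaw": 0},{"dp": [-0.001,-0.057,0],"yaw": 0},{"dp": [-0.001,-0.06,0],"yaw": 0},{"dp": [-0.001,-0.062,0],"yaw": 0},{"dp": [-0.001,-0.064,0],"yaw": 0}])

```text
time_s: 15.42
tcp_pos: [0.6112, -0.0946, 0.1608]
eef_rot: [180.0, 0.0, -90.9]
contact_force: [1.2, 0.7, 0.3]
gripper_width: 0.0318
gripper_force: 0.3
```

```bash
python3 look.py
```

```text
[1.17814941 0.67349999 0.29548736] [[  60.32607757 -133.48862509  160.75166936]] -90.88040414670857
scene plate? 89 [[0.0397, -0.1535], [0.0668, -0.1509], [0.0832, 0.1479]]
side plate? 388 [[0.0285, -0.153], [0.0567, -0.1478], [0.08, 0.1449]]
```

Request:
apply_moves(targets=[{"dp": [0,-0.0015,0],"yaw": 0},{"dp": [0,-0.003,0],"yaw": 0},{"dp": [0,-0.0045,0],"yaw": 0},{"dp": [0,-0.006,0],"yaw": 0},{"dp": [0,-0.0075,0],"yaw": 0},{"dp": [0,-0.009,0],"yaw": 0},{"dp": [0,-0.0105,0],"yaw": 0},{"dp": [0,-0.012,0],"yaw": 0},{"dp": [0,-0.0135,0],"yaw": 0},{"dp": [0,-0.015,0],"yaw": 0},{"dp": [0,-0.016,0],"yaw": 0},{"dp": [0,-0.017,0],"yaw": 0},{"dp": [0,-0.018,0],"yaw": 0},{"dp": [0,-0.019,0],"yaw": 0},{"dp": [0,-0.02,0],"yaw": 0},{"dp": [0,-0.021,0],"yaw": 0},{"dp": [0,-0.022,0],"yaw": 0},{"dp": [0,-0.0225,0],"yaw": 0},{"dp": [0,-0.0225,0],"yaw": 0}])

```text
time_s: 17.1
tcp_pos: [0.6112, -0.1169, 0.1608]
eef_rot: [-180.0, 0.0, -90.9]
contact_force: [-0.8, 1.6, 0.1]
gripper_width: 0.0322
gripper_force: 0.8
```

```bash
cat >> look.py <<'E'
I=[]
for n in('scene','side'):
    c=ld(n);u,v=proj(c,rail2w(np.array([[.03,-.15,.14]]),T)[0]);u=int(u)-65;v=int(v)-65
    I.append(cv2.resize(c['image'][v:v+130,u:u+130,::-1],(400,400),interpolation=3))
    q=w2rail(cloud(c).reshape(-1,3),T);q=q[c['range_z'].ravel()>0]
    m=(q[:,2]>.064)&(q[:,2]<.096)&(abs(q[:,0]-.06)<.025)&(q[:,1]>-.182)&(q[:,1]<-.12);print(n,'plate y',m.sum(),np.percentile(q[m,1],[5,50,95]) if m.any() else '')
    d=np.hypot(q[:,0]-.06,q[:,2]-.16);m=(d>.015)&(d<.029)&(q[:,2]>.165)&(q[:,1]<-.15)&(q[:,1]>-.2);print('disc y',m.sum(),np.percentile(q[m,1],[5,50,95]) if m.any() else '')
cv2.imwrite(sys.argv[1],np.hstack(I))
E
python3 look.py pics/s5.png
```

```text
[-0.76603503  1.57165264  0.09711427] [[  60.66767804 -155.76392851  160.79001764]] -90.87685565686854
scene plate? 89 [[0.0393, -0.1714], [0.0658, -0.1688], [0.0811, 0.1479]]
side plate? 386 [[0.0284, -0.1705], [0.0566, -0.1651], [0.0811, 0.1451]]
scene plate y 74 [-0.17151788 -0.16906881 -0.16674984]
disc y 61 [-0.17552498 -0.16323138 -0.15109516]
side plate y 198 [-0.17113875 -0.16822881 -0.16549248]
disc y 83 [-0.17743043 -0.17286635 -0.15438768]
```

View pics/s5.png

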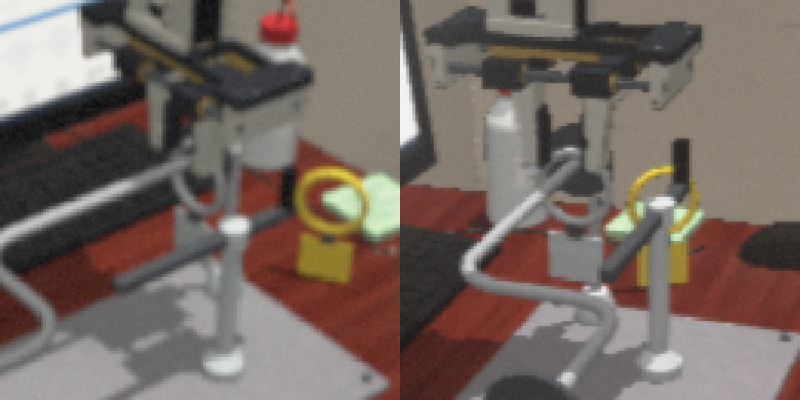

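The ring is against the stop disc: the plate reads y≈-168.5 mm, the disc is slightly compressed and the force is 1.6 N. I back off slowly, then lift out.

Request:
apply_moves(targets=[{"dp": [0,0.0005,0],"yaw": 0},{"dp": [0,0.001,0],"yaw": 0},{"dp": [0,0.0015,0],"yaw": 0},{"dp": [0,0.002,0],"yaw": 0},{"dp": [0,0.0025,0],"yaw": 0},{"dp": [0,0.003,0],"yaw": 0},{"dp": [0,0.0035,0],"yaw": 0},{"dp": [0,0.004,0],"yaw": 0},{"dp": [0,0.005,0],"yaw": 0},{"dp": [0,0.007,0],"yaw": 0},{"dp": [0,0.011,0],"yaw": 0},{"dp": [0,0.017,0],"yaw": 0},{"dp": [0,0.022,0.01],"yaw": 0},{"dp": [0,0.022,0.03],"yaw": 0},{"dp": [0,0.022,0.06],"yaw": 0},{"dp": [0,0.022,0.09],"yaw": 0},{"dp": [0,0.022,0.105],"yaw": 0},{"dp": [0,0.022,0.105],"yaw": 0}])

```text
time_s: 18.7
tcp_pos: [0.6132, -0.0946, 0.2715]
eef_rot: [-179.5, -0.0, -90.8]
contact_force: [0.7, -1.4, 0.6]
gripper_width: 0.0319
gripper_force: 0.0
```

```bash
python3 look.py pics/s6.png; python3 - <<'E'
from h import *
T=np.load('T.npy')
for t in(1.57,1.5):print(rail2w(np.array([[-.02-.055*np.cos(t),-.136-.055*np.sin(t),0]]),T))
print(get_state()['tcp_pos'])
E
```

```text
[ 0.69294448 -1.36025275  0.60384315] [[  62.36233747 -133.39770542  271.4778617 ]] -90.82153995322507
scene plate? 89 [[0.0397, -0.1685], [0.0672, -0.1667], [0.0818, 0.1469]]
side plate? 384 [[0.0267, -0.1686], [0.0567, -0.1632], [0.0804, 0.1456]]
scene plate y 74 [-0.16849479 -0.16690796 -0.16464824]
disc y 111 [-0.19517621 -0.17263821 -0.16485374]
side plate y 199 [-0.16901979 -0.16627613 -0.16342373]
disc y 151 [-0.17463022 -0.17158074 -0.16379486]
[[ 0.52991684 -0.15092506  0.        ]]
[[ 0.52607263 -0.1507288   0.        ]]
[ 0.61140925 -0.09434288  0.26707659]
```

View pics/s6.png

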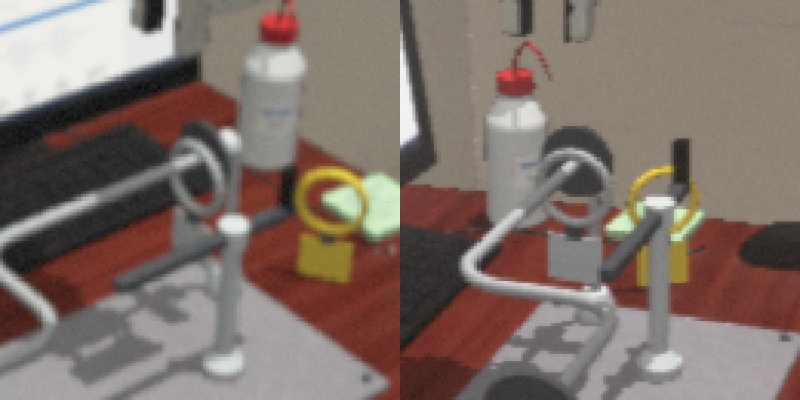

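The ring rests on the stop disc (plate at y≈-166.5 mm) and the keeper is still open. I go back to the pin.

Request:
apply_moves(targets=[{"dp": [-0.015,-0.01,0],"yaw": 0},{"dp": [-0.04,-0.027,0],"yaw": 0},{"dp": [-0.065,-0.045,0],"yaw": 0},{"dp": [-0.0813,-0.0562,0],"yaw": 0},{"dp": [-0.0813,-0.0562,0],"yaw": 0},{"dp": [-0.0813,-0.0562,-0.02],"yaw": 0},{"dp": [-0.0813,-0.0562,-0.04],"yaw": 0},{"dp": [-0.0813,-0.0562,-0.06],"yaw": 0},{"dp": [-0.0813,-0.0562,-0.075],"yaw": 0},{"dp": [-0.0813,-0.0562,-0.084],"yaw": 0},{"dp": [-0.0813,-0.0562,-0.088],"yaw": 0},{"dp": [-0.0813,-0.0562,-0.089],"yaw": 0},{"dp": [-0.0813,-0.0562,-0.089],"yaw": 0}], grip=-0.14)

```text
time_s: 19.88
tcp_pos: [0.5302, -0.151, 0.177]
eef_rot: [-180.0, -0.0, -90.9]
contact_force: [-1.5, 0.1, 1.2]
gripper_width: 0.0503
gripper_force: 0.0
```

Request:
apply_moves(targets=[{"dp": [0,0,0],"yaw": 0},{"dp": [0,0,0],"yaw": 0},{"dp": [0,0,0],"yaw": 0},{"dp": [0,0,0],"yaw": 0},{"dp": [0,0,0],"yaw": 0},{"dp": [0,0,0],"yaw": 0},{"dp": [0,0,0],"yaw": 0},{"dp": [0,0,0],"yaw": 0}], grip=1, squeeze=8)

```text
time_s: 20.55
tcp_pos: [0.5294, -0.1511, 0.1768]
eef_rot: [180.0, -0.0, -90.9]
contact_force: [-3.0, 0.9, 2.0]
gripper_width: 0.0131
gripper_force: 8.0
```

```bash
python3 - <<'E'
from h import *
T=np.load('T.npy');s=get_state();p=s['tcp_pos'];q=w2rail(p,T)[0];print(p,q)
th0=np.arctan2(-(q[1]+.136),-(q[0]+.02));print('th',th0,np.hypot(q[0]+.02,q[1]+.136))
f=lambda t:rail2w(np.array([[-.02-.055*np.cos(t),-.136-.055*np.sin(t),0]]),T)[0,:2]
for t in np.linspace(th0,-.02,20):print(np.round(f(t)-p[:2],4),round(np.degrees(t-th0),1))
E
```

```text
[ 0.52937752 -0.15113171  0.17681411] [-0.02057991 -0.19121481  0.17681411]
th 1.5602938833178024 0.05521785627087474
[0.     0.0002] 0.0
[-0.0046  0.0005] -4.8
[-0.0091  0.0012] -9.5
[-0.0135  0.0023] -14.3
[-0.0179  0.0037] -19.1
[-0.0221  0.0055] -23.8
[-0.0261  0.0076] -28.6
[-0.03    0.0101] -33.4
[-0.0336  0.0128] -38.1
[-0.037   0.0159] -42.9
[-0.0402  0.0192] -47.7
[-0.043   0.0228] -52.4
[-0.0456  0.0266] -57.2
[-0.0478  0.0306] -62.0
[-0.0496  0.0348] -66.7
[-0.0512  0.0391] -71.5
[-0.0523  0.0435] -76.2
[-0.0531  0.048 ] -81.0
[-0.0535  0.0526] -85.8
[-0.0535  0.0571] -90.5
```

Request:
apply_moves(targets=[{"dp": [-0.005,0.0003,0],"yaw": -4.8},{"dp": [-0.0095,0.001,0],"yaw": -9.5},{"dp": [-0.014,0.002,0],"yaw": -14.3},{"dp": [-0.0184,0.0034,0],"yaw": -19.1},{"dp": [-0.0226,0.0052,0],"yaw": -23.8},{"dp": [-0.0266,0.0073,0],"yaw": -28.6},{"dp": [-0.0305,0.0098,0],"yaw": -33.4},{"dp": [-0.034,0.0125,0],"yaw": -38.1},{"dp": [-0.0375,0.0156,0],"yaw": -42.9},{"dp": [-0.0406,0.019,0],"yaw": -47.7},{"dp": [-0.0435,0.0225,0],"yaw": -52.4},{"dp": [-0.046,0.0263,0],"yaw": -57.2},{"dp": [-0.0482,0.0303,0],"yaw": -62},{"dp": [-0.05,0.0345,0],"yaw": -66.7},{"dp": [-0.0516,0.0388,0],"yaw": -71.5},{"dp": [-0.0527,0.0432,0],"yaw": -76.2},{"dp": [-0.0535,0.0477,0],"yaw": -81},{"dp": [-0.0538,0.0523,0],"yaw": -85.8},{"dp": [-0.0539,0.0545,0],"yaw": -88},{"dp": [-0.0539,0.0555,0],"yaw": -89}])

```text
time_s: 22.22
tcp_pos: [0.4748, -0.0958, 0.1768]
eef_rot: [-180.0, -0.1, -180.0]
contact_force: [-5.7, -0.4, 4.7]
gripper_width: 0.013
gripper_force: 8.0
```

Request:
apply_moves(targets=[{"dp": [0,0.0005,0],"yaw": 0},{"dp": [0,0.001,0],"yaw": 0},{"dp": [0,0.0015,0],"yaw": 0},{"dp": [0,0.0015,0],"yaw": 0},{"dp": [0,0.0015,0],"yaw": 0}])

```text
time_s: 22.63
tcp_pos: [0.4748, -0.0946, 0.1768]
eef_rot: [-180.0, -0.1, -179.9]
contact_force: [-5.2, -1.3, 5.2]
gripper_width: 0.0126
gripper_force: 8.0
```

```bash
python3 - <<'E'
from h import *
T=np.load('T.npy');s=get_state();p=s['tcp_pos'];q=w2rail(p,T)[0];print(p,q,s['contact_force'])
print('th',np.arctan2(-(q[1]+.136),-(q[0]+.02)))
E
```

```text
[ 0.47476277 -0.0945877   0.1767641 ] [-0.07604848 -0.13550815  0.1767641 ] [-5.19864909 -1.25038063  5.20451719]
th -0.008775281865875192
```

Request:
apply_moves(targets=[{"dp": [0,0.0005,0],"yaw": 0},{"dp": [0,0.001,0],"yaw": 0},{"dp": [0,0.0015,0],"yaw": 0},{"dp": [0,0.0015,0],"yaw": 0},{"dp": [0,0.0015,0],"yaw": 0}])

```text
time_s: 23.05
tcp_pos: [0.4747, -0.0942, 0.1768]
eef_rot: [-179.9, -0.1, -179.9]
contact_force: [-5.1, -8.4, 4.5]
gripper_width: 0.0132
gripper_force: 8.0
```

The force rose to 8 N while the pin hardly moved, so the keeper is against its shut limit. I release, lift clear and check.

Request:
apply_moves(targets=[{"dp": [0,0,0],"yaw": 0},{"dp": [0,0,0],"yaw": 0},{"dp": [0,0,0],"yaw": 0},{"dp": [0,0,0],"yaw": 0},{"dp": [0,0,0],"yaw": 0},{"dp": [0,0,0],"yaw": 0},{"dp": [0,0,0.02],"yaw": 0},{"dp": [0,0,0.045],"yaw": 0},{"dp": [0,0,0.07],"yaw": 0},{"dp": [0,0,0.1],"yaw": 0},{"dp": [-0.02,-0.03,0.12],"yaw": 0},{"dp": [-0.03,-0.06,0.12],"yaw": 0},{"dp": [-0.04,-0.09,0.12],"yaw": 0},{"dp": [-0.05,-0.12,0.12],"yaw": 0},{"dp": [-0.05,-0.14,0.12],"yaw": 0},{"dp": [-0.05,-0.14,0.12],"yaw": 0}], grip=-0.14)

```text
time_s: 24.38
tcp_pos: [0.4254, -0.2351, 0.2967]
eef_rot: [-180.0, -0.0, 180.0]
contact_force: [-0.4, 0.2, 0.0]
gripper_width: 0.05
gripper_force: 0.0
```

```bash
python3 look.py pics/s7.png
```

```text
[-0.36799894  0.16920306  0.04117404] [[-123.21867855 -276.75679963  296.74530497]] 179.99951604807902
scene plate? 148 [[0.0376, -0.1693], [0.06, -0.1667], [0.0808, 0.1467]]
side plate? 383 [[0.0284, -0.1686], [0.0566, -0.1635], [0.0797, 0.1459]]
scene plate y 133 [-0.16932082 -0.16685524 -0.16424179]
disc y 107 [-0.18642607 -0.17233333 -0.16461195]
side plate y 200 [-0.16923495 -0.1661952  -0.16355731]
disc y 150 [-0.17539018 -0.17194572 -0.16513931]
```

View pics/s7.png

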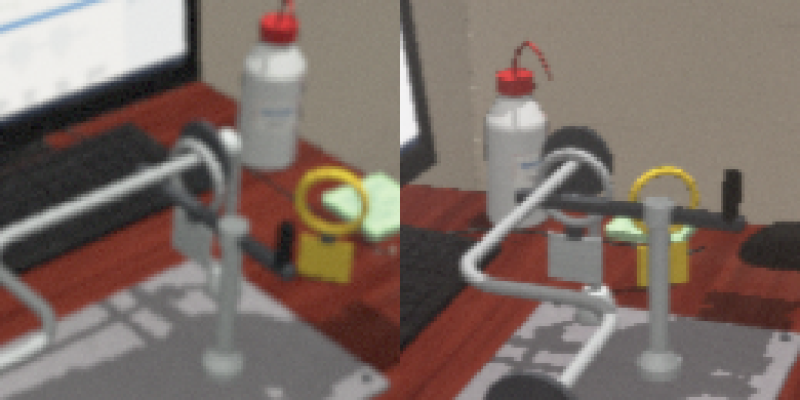

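The keeper arm lies across the rod in front of the ring, which rests on the stop disc. The robot is clear, so I hand in.

```bash
python3 -c "
from plant import r
print(r.close_job())"
```

```text
the job is handed in; nothing more can be done
None
```

The job is handed in: the ring rests against the stop disc and the keeper is shut behind it. No force reading on the hanger exceeded about 2 N, nothing went near the beaker or vial, and it took about 24.5 s.

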